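Change grit: shut one abrasive case, flip the other open

ROBOT

A 6-joint arm with a two-finger parallel gripper is mounted at the origin on the work surface. World frame = base frame: x ahead of the robot, y to its left, z up, the work surface at z = 0. Lengths are in m, angles in rad, forces in N, time in s.
With the tool pointing down it reaches from about 0.275 to 0.725 m from the base axis. Payload 15.9 kg.
Tool frame: the origin (TCP) lies between the finger pads; the fingertips stand 17 mm ahead of it and the grasp point (between the pads) lies 2 mm behind it; z points along the fingers, y is the line along which they close (so a half turn about z gives the same grasp; the last joint's range is limited). The gripper opens to 85 mm and grips with 20 to 120 N. Pads are 22 mm wide; open, the fingers measure 114 mm over their backs; the gripper's body (76 mm by 85 mm) begins 54 mm behind the grasp point. The pads swing forward as they close: fully open they stand 13 mm farther back than shut.
Start: joints at [1.127, 0.213, -0.034, 1.323, 0, 1.571], TCP at [0.215, 0.452, 0.248] pointing down, gripper open.
Joint ranges: [-2.98, 2.98], [-0.74, 1.72], [-1.14, 1.35], [-2.1, 2.04], [-1.57, 1.44], [-3.14, 3.14]. Speed limits (rad/s): [1.89, 1.89, 2.39, 2.57, 3.14, 3.14].

INTERFACE

Orientations are given as a rotation vector (axis times angle).
In Python, from cell import robot gives the robot as it stands.
- The arm moves only by the tool carry_out, never from a script. Its argument "steps" is a list of rows, each a list of 5 numbers: the shift along the tool's x, y, z in m, then the turn about the tool's z in rad, then the opening, from 0 (shut) to 1 (fully open). A call has 1 to 8 rows; each row shifts and turns the commanded pose from where the row before left it, along the tool's axes as they then stand; what a row does not reach is not made up. A row lasts 1/12 s, in which the tool goes at most 41.7 mm and 7.16 degrees, less where a joint would pass 70% of its speed; a pose out of reach is approached as far as the arm can. A call with a gripper value outside its range is refused whole. The fingers move at their own pace and stop on an object; the grip force is fixed at half the most. Time passes only in rows, so rows that do not move let the fingers close. It gives the time, the measured TCP pose, the force, the opening and the grip force at its end, in the units of the state.
- robot.read_state(): the state, without advancing time (a new reading comes with each control period).
- robot.snapshot(name): name is "scene" or "top" or "wrist"; returns (picture, depth): 420x560x3 uint8, red, green, blue; 420x560 float32, m along the optical axis (not along the pixel's ray), 0 where there is no reading.
- robot.camera_info(name): a dict with "mtx" (3x3 intrinsics, pixels), "extrinsics" (4x4, takes a point from world to camera coordinates). Camera axes: x right, y down, z forward; pixel columns grow to the right and rows downward; lengths in m; the calibration is good to about 2 mm. A picture is of the moment at which its call begins: read the wrist's pose just before it. camera_info takes no time and is no camera call; for the wrist camera it gives the pose at the moment of the call.
- robot.sign_off(): hands the job in; it is judged then, once.
The state is a dict: "clock": time; "joint_positions": joint angles; "dq": joint speeds; "tau": joint torques, N m; "position": TCP position; "eef_rot": TCP orientation; "contact_force": force on the tool from outside, world axes, zero at the start; "wrist_torque": the same for the moment, N m; "opening": finger opening in m; "gripper_force": force on a finger pad.
Only numpy, scipy, OpenCV 4.12 (cv2) and the standard library are available. Lean on these libraries where they do the work, as an engineer would, in place of code of your own. Each camera call takes 0.05 s, during which the arm holds its last target. There are 200 camera calls.

TASK

Change over from the coarse to the fine abrasive sticks without mixing grits: first push the lid of the long case, which stands open, over so that it falls fully shut, and only then flip up the lid of the square case with a fingertip under its thumb tab, past its balance point, so that it stays leaning back fully open by itself. Push only: do not lift, tip or shove the cases along the bench, and leave everything else where it stands.

Things in the scene. Friction and masses are not known exactly. Their poses are not given: they have to be found in the camera images.
- long_box: the long wooden case, wider than deep, with four sections of abrasive sticks: 100 mm deep (its x), 170 mm wide (its y), 70 mm high without the 8 mm lid; stands loose on the bench, about 1.6 kg. Origin: centre of its underside. Its x axis points from the front (thumb tab) to the back (hinge), z up; the front looks roughly to the robot's right (yaw 0.85 to 2.0).
- long_lid (a joint): lid angle of the long case, rad: 0 shut, 1.85 fully back at its stop. Hinged along the top rear edge, easy hinge, no latch, lid 0.14 to 0.25 kg: below about 1.5 it drops shut softly by itself, beyond about 1.6 it drops back to the stop. Starts open at its stop, leaning back, its outer face to the rear.
- long_tab (a point): middle of the outer edge of the thumb tab, on its underside (inner face of the lid). The tab, 80 mm wide and 8 mm thick, continues the lid 35 mm past the box's front wall, so a fingertip fits under it; shut, its underside is 70 mm above the bench. It lies 135 mm from the hinge line. The point turns with the lid: x from tab towards hinge, z out of the lid's outer face.
- long_hinge (a point): middle of the hinge line, at the top of the rear wall, 50 mm behind the box's centre and 70 mm above the bench; turns with the lid, hinge axis along y.
- square_box: the square wooden case, taller, as wide as deep: 120 mm deep (its x), 120 mm wide (its y), 85 mm high without the 8 mm lid; stands loose on the bench, about 1.6 kg. Origin: centre of its underside. Its x axis points from the front (thumb tab) to the back (hinge), z up; the front looks roughly to the robot's right (yaw 0.85 to 2.0).
- square_lid (a joint): lid angle of the square case, rad: 0 shut, 1.85 fully back at its stop. Hinged along the top rear edge, easy hinge, no latch, lid 0.14 to 0.25 kg: below about 1.5 it drops shut softly by itself, beyond about 1.6 it drops back to the stop. Starts shut.
- square_tab (a point): middle of the outer edge of the thumb tab, on its underside (inner face of the lid). The tab, 80 mm wide and 8 mm thick, continues the lid 35 mm past the box's front wall, so a fingertip fits under it; shut, its underside is 85 mm above the bench. It lies 155 mm from the hinge line. The point turns with the lid: x from tab towards hinge, z out of the lid's outer face.
- square_hinge (a point): middle of the hinge line, at the top of the rear wall, 60 mm behind the box's centre and 85 mm above the bench; turns with the lid, hinge axis along y.
- rough_stone: bystander, loose: seven-sided rough brown stone, 44 mm wide, 31 mm high. Origin: centre of its underside.
- cabochon: bystander, loose: domed amber stone, 36 mm across, 15 mm high. Origin: centre of its underside.
- stone_tray: bystander, loose: shallow aluminium tray 100 x 75 x 20 mm. Origin: centre of its underside.
- grit_jar: bystander, loose: closed jar, 60 mm across, 85 mm high. Origin: centre of its underside.
- water_bottle: bystander, loose: white plastic bottle, 60 mm across, 170 mm high. Origin: centre of its underside.
- dop_cup: bystander, loose: white ceramic cup, 72 mm across, 85 mm high. Origin: centre of its underside.
- brush: bystander, loose: hand brush lying flat. Origin: on its underside, near the middle.
- screwdriver: bystander, loose: screwdriver lying flat. Origin: on its underside, near the middle.
Not all that is in view belongs to the job. What is shaped like the square_box but purple is not meant. What is shaped like the long_box but red is not meant.

How it is judged:
On the way, in this order (a step that is already met when the one before it is completed fails the run):
1. the long case is shut while the square case is still shut (value of joint long_lid below 0.06 rad and value of joint square_lid below 0.1 rad), for 0.2 s.
2. the square case's lid is past its balance point (value of joint square_lid above 1.65 rad), for 0.2 s.
At the end, for the whole second after the job is handed in: The long case is shut (lid under 0.06 rad), the square case's lid leans back at rest beyond 1.75 rad, and both cases stand flat and still on the bench (value of joint long_lid below 0.06 rad and value of joint square_lid above 1.75 rad and velocity of joint square_lid between -0.1 and 0.1 rad/s and angle between each of long_box, square_box's own z axis and vertical below 0.05 rad and linear speed of each of long_box, square_box below 0.02 m/s); the robot touches nothing.
It fails at once if both cases open at once (value of joint each of long_lid, square_lid above 0.25 rad).
It fails at once if a case lifted off the bench (8 mm) or tipped (0.12 rad) (height (world z) of any of long_box, square_box above 0.008 m or angle between any of long_box, square_box's own z axis and vertical above 0.12 rad).
It fails at once if a case shoved more than 30 mm (distance of any of long_box, square_box from where it was at the start of the episode above 0.03 m).
It fails at once if a bystander displaced more than 25 mm (distance of any of rough_stone, cabochon, stone_tray, grit_jar, water_bottle, dop_cup, brush, screwdriver from where it was at the start of the episode above 0.025 m).
It also fails if it takes over 56 s, if anything falls off the work surface, if the arm or the gripper's body presses on something with over 40 N, if the wrist force passes 120 N, or if a joint passes its speed limit or range.

## Working session

There is one attempt and no reset: what is moved stays moved. The work goes in short steps, Python scripts to look and compute and a tool call to move; the robot and the scene stay as the last step left them, time stands still between calls to the robot, and variables do not carry over. Pictures are saved under pics/ and viewed, at most 10 in all, crops included, and the job is handed in when it is done.

Besides the shell and the picture viewer there is one more tool, called after ">>>" as a command line: name --pt "numbers of a row" for each row, then --argument value for the rest. carry_out: Moves the arm, as the interface text tells. Its arguments: {"type":"object","properties":{"steps":{"type":"array"}},"required":["steps"]}

```bash
ls; mkdir -p pics; python3 - <<'E'
from cell import robot
import cv2, numpy as np
for n in ("scene","top"):
    p,d=robot.snapshot(n); cv2.imwrite(f"pics/{n}0.png",p[:,:,::-1]); np.savez(f"pics/{n}0.npz",p=p,d=d,**robot.camera_info(n))
    print(n,robot.camera_info(n)['extrinsics'].round(3).tolist())
s=robot.read_state(); print(s['clock'],s['position'],s['eef_rot'])
E
```

```text
pics
scene [[0.838, 0.546, -0.003, -0.48], [0.387, -0.598, -0.702, -0.146], [-0.386, 0.587, -0.712, 1.337], [0.0, 0.0, 0.0, 1.0]]
top [[-0.012, -1.0, 0.001, 0.02], [-0.996, 0.012, -0.091, 0.571], [0.091, -0.002, -0.996, 1.175], [0.0, 0.0, 0.0, 1.0]]
0.1 [0.21458098 0.45128367 0.24787034] [-6.91452840e-01 -3.06435699e+00  1.55486328e-03]
```

View pics/scene0.png

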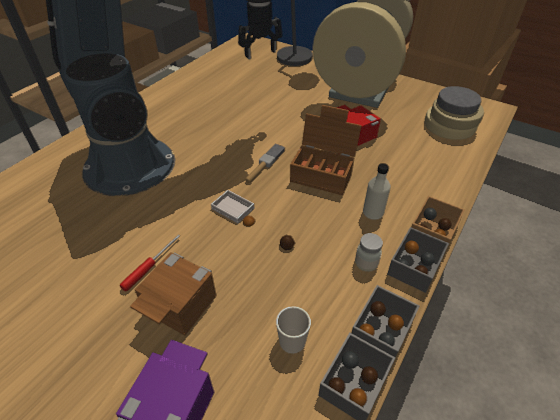

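View pics/top0.png

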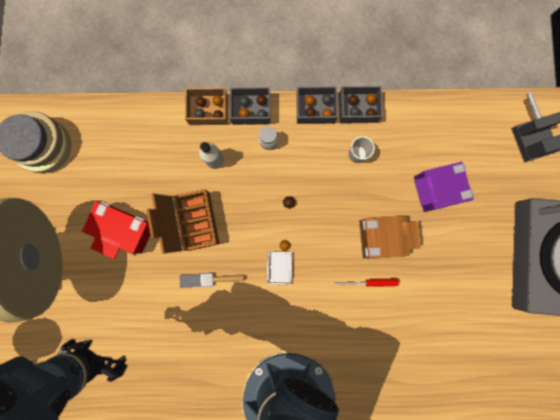

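The long case stands open at about (185,220) in the top view, with its lid at the left (+y). The square case is at (390,237) with its tab at the right (-y). The brush and tray lie near the robot side. Next I'll measure both cases with depth.

```bash
cat > h.py <<'E'
import numpy as np, cv2
def cloud(d,K,E):
    v,u=np.mgrid[:d.shape[0],:d.shape[1]]
    c=np.stack([(u-K[0,2])/K[0,0]*d,(v-K[1,2])/K[1,1]*d,d],-1)
    w=(c-E[:3,3])@E[:3,:3]; w[d==0]=np.nan
    return w
def load(n):
    z=np.load(f"pics/{n}.npz"); return z['p'],cloud(z['d'],z['mtx'],z['extrinsics'])
def rect(P): # xy rect, mm
    (c,s,a)=cv2.minAreaRect((P[:,:2]*1000).astype(np.float32)); return np.round(c,1),np.round(s,1),round(a,1)
E
python3 - <<'E'
from h import *
p,w=load("top0")
def sel(u0,u1,v0,v1,z0,z1):
    W=w[v0:v1,u0:u1].reshape(-1,3); return W[(W[:,2]>z0)&(W[:,2]<z1)]
S=sel(350,428,205,270,.085,.1); print("sq",len(S),S[:,2].mean(),rect(S))
hull=cv2.approxPolyDP(cv2.convexHull((S[:,:2]*1000).astype(np.float32)),5,True)[:,0]; print(hull.round())
hsv=cv2.cvtColor(p,cv2.COLOR_RGB2HSV)
# bright hinge plates on square
m=(hsv[...,1]<70)&(hsv[...,2]>110); m[:205]=0;m[265:]=0;m[:,:355]=0;m[:,428:]=0
n,l,st,ce=cv2.connectedComponentsWithStats(m.astype(np.uint8))
for i in range(1,n):
    if st[i,4]>10: print("plate",ce[i],st[i,4],np.nanmean(w[l==i],0).round(3))
L=sel(148,222,185,258,.062,.075); print("long rim",len(L),rect(L))
for z in np.arange(.08,.24,.02):
    Q=sel(140,222,180,260,z,z+.02)
    if len(Q)>5: print(z.round(2),len(Q),Q.min(0).round(3),Q.max(0).round(3),rect(Q))
L=sel(140,225,180,260,.03,.3);print("all",rect(L))
# bystanders
for name,b in dict(sq_purple=(410,480,155,215),red=(80,150,195,260),stone=(280,300,193,210),cab=(278,294,238,253),tray=(265,296,248,286),bottle=(198,224,138,170),jar=(256,282,124,152),cup=(345,380,135,165),brush=(176,246,270,290),screw=(332,402,275,290)).items():
    Q=sel(*b,.006,.35); print(name,rect(Q),Q[:,2].max().round(3))
E
```

```text
sq 2048 0.09350853517058874 (array([ 505.2, -314.4]), array([144.7, 177.9]), 3.5)
[[ 583. -399.]
 [ 546. -231.]
 [ 538. -224.]
 [ 435. -232.]
 [ 429. -253.]
 [ 437. -354.]
 [ 459. -389.]]
plate [363.76 224.76] 25 [ 0.527 -0.229  0.086]
plate [371.63235294 224.        ] 68 [ 0.528 -0.25   0.094]
plate [366.22222222 251.92592593] 27 [ 0.447 -0.233  0.089]
plate [374.4 251.1] 70 [ 0.449 -0.256  0.095]
long rim 603 (array([550.6, 279.6]), array([170.2, 105.3]), 11.3)
0.08 217 [0.456 0.314 0.08 ] [0.623 0.435 0.1  ] (array([530. , 382.2]), array([168.9, 110.3]), 11.0)
0.1 238 [0.457 0.319 0.1  ] [0.621 0.359 0.12 ] (array([538.2, 338.6]), array([167.1,  10.3]), 11.0)
0.12 238 [0.454 0.324 0.12 ] [0.621 0.362 0.14 ] (array([537.3, 344.7]), array([169.3,  10.6]), 12.3)
0.14 255 [0.452 0.332 0.14 ] [0.619 0.369 0.16 ] (array([535.9, 350.5]), array([169. ,  11.9]), 10.0)
0.16 231 [0.452 0.335 0.16 ] [0.618 0.376 0.18 ] (array([535.6, 356.9]), array([169.7,  11.7]), 12.0)
0.18 181 [0.495 0.351 0.18 ] [0.573 0.378 0.2  ] (array([533.9, 363.3]), array([80. , 16.2]), 10.6)
0.2 18 [0.495 0.361 0.2  ] [0.567 0.37  0.202] (array([530.6, 365.6]), array([72.3,  5.8]), 10.8)
all (array([537.8, 344.3]), array([170.3, 237.1]), 11.2)
sq_purple (array([ 654.6, -495.4]), array([230.6, 184.1]), 89.3) 0.101
red (array([531. , 508.6]), array([269.6, 182.1]), 67.8) 0.202
stone (array([608. , -15.8]), array([39.7, 54.9]), 9.7) 0.036
cab (array([467.6,   5.8]), array([40.4, 37.5]), 89.3) 0.026
tray (array([406.,  27.]), array([ 81.4, 111. ]), 89.2) 0.026
bottle (array([769.2, 232. ]), array([105.5,  57.7]), 11.6) 0.176
jar (array([814.2,  51.3]), array([63.6, 85.5]), 85.9) 0.091
cup (array([ 767.4, -249.6]), array([ 72.2, 110.6]), 21.3) 0.092
brush (array([370.4, 238.6]), array([ 46.4, 206.2]), 3.4) 0.025
screw (array([ 347.4, -249.9]), array([ 32.4, 213.8]), 2.7) 0.032
```

```bash
python3 - <<'E'
from h import *
from cell import robot
from scipy.spatial.transform import Rotation as R
s=robot.read_state(); print(R.from_rotvec(s['eef_rot']).as_matrix().round(3))
for n in ("top0","scene0"):
    p,w=load(n); W=w.reshape(-1,3)
    for y0 in np.arange(.38,.75,.04):
        for z0 in (.1,.2,.3):
            Q=W[(W[:,1]>y0)&(W[:,1]<y0+.04)&(W[:,2]>z0)&(W[:,2]<z0+.1)&(W[:,0]>.3)&(W[:,0]<.7)]
            if len(Q)>8: print(n,y0.round(2),z0,len(Q),Q[:,0].min().round(2),Q[:,0].max().round(2))
p,w=load("top0")
# square: rotate by yaw, profile of lid top
W=w[205:272,350:430].reshape(-1,3); W=W[(W[:,2]>.089)&(W[:,2]<.098)]
for a in (2,3.5,5):
    t=np.radians(a); ex=np.array([-np.sin(t),np.cos(t)]);ey=np.array([np.cos(t),np.sin(t)])
    X=W[:,:2]@ex*1000; Y=W[:,:2]@ey*1000
    print(a,"x pct",np.percentile(X,[.5,1,2,98,99,99.5]).round(1))
    for x0 in range(-400,-225,12):
        m=(X>x0)&(X<=x0+12)
        if m.sum()>5: print(x0,m.sum(),np.percentile(Y[m],[2,98]).round(1),end=' | ')
    print()
p,w=load("scene0"); print(w.shape)
cv2.imwrite("pics/grip0.png",cv2.resize(p[0:90,200:330][:,:,::-1],None,fx=6,fy=6,interpolation=cv2.INTER_CUBIC))
pw,dw=robot.snapshot("wrist"); np.savez("pics/wrist0.npz",p=pw,d=dw,**robot.camera_info("wrist")); cv2.imwrite("pics/wrist0.png",pw[:,:,::-1])
E
```

```text
[[-0.903  0.429 -0.   ]
 [ 0.429  0.903 -0.001]
 [-0.    -0.001 -1.   ]]
top0 0.62 0.1 171 0.3 0.35
top0 0.62 0.2 311 0.3 0.35
top0 0.62 0.3 11 0.32 0.35
top0 0.66 0.1 1982 0.31 0.59
top0 0.66 0.2 2901 0.3 0.6
top0 0.66 0.3 427 0.32 0.53
top0 0.7 0.1 33 0.58 0.6
top0 0.7 0.2 89 0.58 0.6
scene0 0.62 0.1 154 0.3 0.41
scene0 0.62 0.2 231 0.3 0.38
scene0 0.62 0.3 20 0.33 0.37
scene0 0.66 0.1 1880 0.3 0.6
scene0 0.66 0.2 2278 0.3 0.6
scene0 0.66 0.3 1429 0.32 0.58
scene0 0.7 0.1 71 0.56 0.6
scene0 0.7 0.2 199 0.55 0.61
scene0 0.7 0.3 243 0.33 0.58
scene0 0.74 0.2 10 0.57 0.6
2 x pct [-404.3 -402.9 -400.9 -251.9 -250.  -247.2]
-400 105 [446.  522.2] | -388 111 [444.4 520. ] | -376 130 [426.9 536.5] | -364 166 [425.3 540.9] | -352 157 [425.1 539. ] | -340 154 [425.6 539.6] | -328 163 [424.  539.5] | -316 163 [423.8 538.4] | -304 165 [422.4 537.7] | -292 153 [424.8 536.5] | -280 155 [423.1 537.2] | -268 162 [423.1 536.5] | -256 99 [423.6 535.1] | 
3.5 x pct [-416.7 -415.4 -413.2 -264.1 -263.  -259.8]
-400 108 [436.1 510.1] | -388 136 [417.2 528.7] | -376 163 [415.7 531.6] | -364 160 [416.5 529.4] | -352 153 [416.2 530.6] | -340 159 [415.3 531.4] | -328 161 [416.2 529.9] | -316 163 [414.2 529.8] | -304 157 [414.9 528.9] | -292 156 [417.7 530. ] | -280 161 [415.8 529.5] | -268 93 [416.9 528.7] | 
5 x pct [-428.8 -427.8 -425.7 -276.5 -274.7 -272.3]
-400 135 [410.1 519.7] | -388 165 [405.4 519.9] | -376 152 [408.6 520.1] | -364 161 [406.7 521.7] | -352 161 [406.6 522.4] | -340 161 [407.7 521.3] | -328 162 [406.  521.7] | -316 159 [407.1 521.4] | -304 149 [409.8 522.4] | -292 167 [408.6 522.4] | -280 87 [408.5 519. ] | 
(420, 560, 3)
```

View pics/grip0.png

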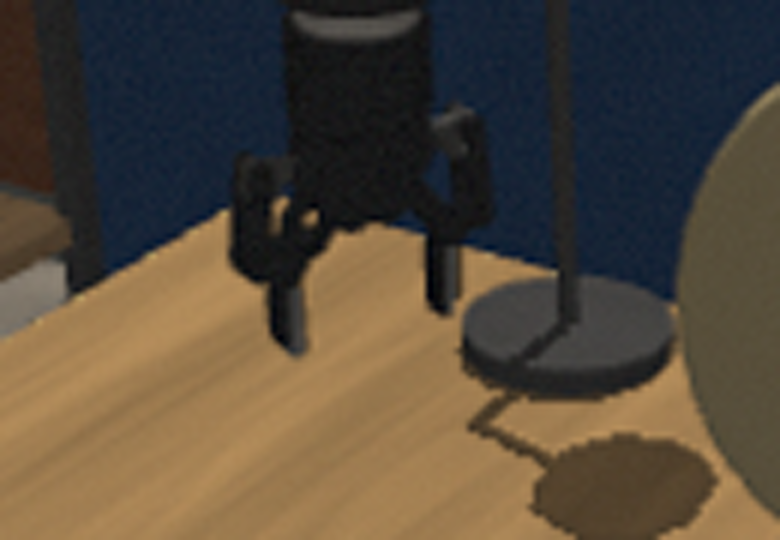

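View pics/wrist0.png

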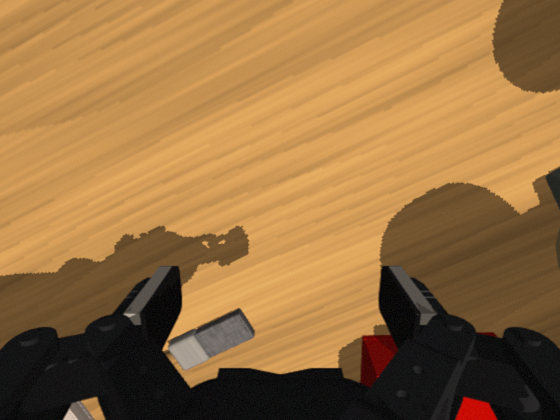

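The fingers are a plain two-finger parallel gripper, and the tool always points down. At x=-0.26, y=0.06 there is a clear path behind the long lid. I'll close the fingers and go behind it.

>>> carry_out --pt "-0.0365 0.0141 0 0 0" --pt "-0.0365 0.0141 0 0 0" --pt "-0.0365 0.0141 0 0 0" --pt "-0.0365 0.0141 0 0 0" --pt "-0.0365 0.0141 0 0 0" --pt "-0.0365 0.0141 0 0 0" --pt "-0.0365 0.0141 0 0 0" --pt "-0.0365 0.0141 0 0 0"

```text
clock: 0.82
position: [0.5286, 0.4273, 0.248]
eef_rot: [-0.692, -3.064, 0.0]
contact_force: [-0.3, 1.1, 0.5]
opening: -0.0002
gripper_force: 0.0
```

>>> carry_out --pt "0 0 0.029 0 0" --pt "0 0 0.029 0 0" --pt "-0.009 -0.012 0 0 0" --pt "-0.009 -0.012 0 0 0" --pt "-0.006 -0.008 0 0 0" --pt "-0.006 -0.008 0 0 0" --pt "-0.006 -0.008 0 0 0" --pt "-0.006 -0.008 0 0 0"

```text
clock: 1.48
position: [0.5409, 0.3589, 0.1907]
eef_rot: [0.691, 3.064, 0.001]
contact_force: [0.4, 0.4, 0.3]
opening: -0.0002
gripper_force: 0.3
```

>>> carry_out --pt "-0.006 -0.008 0 0 0" --pt "-0.006 -0.008 0 0 0" --pt "-0.006 -0.008 0 0 0" --pt "-0.006 -0.008 0 0 0"

```text
clock: 1.82
position: [0.5488, 0.3192, 0.1903]
eef_rot: [-0.691, -3.065, 0.0]
contact_force: [0.9, 1.0, 0.5]
opening: 0.0
gripper_force: 0.1
```

>>> carry_out --pt "-0.006 -0.008 0 0 0" --pt "-0.006 -0.008 0 0 0" --pt "0 0 0 0 0" --pt "0 0 0 0 0" --pt "0 0 -0.03 0 1" --pt "0 0 -0.03 0 1"

```text
clock: 2.32
position: [0.5515, 0.3005, 0.2496]
eef_rot: [-0.69, -3.062, 0.004]
contact_force: [1.5, 0.4, 0.7]
opening: 0.0231
gripper_force: 0.0
```

```bash
python3 - <<'E'
from h import *
from cell import robot
p,d=robot.snapshot("top"); i=robot.camera_info("top"); w=cloud(d,i['mtx'],i['extrinsics']); np.savez("pics/top1.npz",p=p,d=d,**i)
cv2.imwrite("pics/top1.png",p[:,:,::-1])
W=w[180:262,130:240].reshape(-1,3)
for z in np.arange(.06,.24,.02):
    Q=W[(W[:,2]>z)&(W[:,2]<z+.02)]
    if len(Q)>5: print(z.round(2),len(Q),rect(Q))
s=robot.read_state();print(s['clock'],s['position'],s['contact_force'])
E
```

```text
0.06 332 (array([550.3, 281.1]), array([169.8, 108. ]), 11.1)
0.08 238 (array([543.3, 317.8]), array([170.3,  26.5]), 10.9)
0.1 297 (array([546.2, 296.5]), array([167.8,  30.5]), 12.3)
0.12 354 (array([551.3, 273.9]), array([169.2,  33.3]), 11.3)
0.14 275 (array([555.4, 257. ]), array([168. ,  24.1]), 9.7)
0.16 142 (array([557.6, 239.9]), array([78.3, 16.8]), 10.9)
2.3667 [0.55314212 0.30146966 0.2568916 ] [-0.45525214 -1.24986619  6.3167625 ]
```

The long lid has passed its balance and is dropping by itself, and the box hasn't moved. While it settles I'll turn the tool to match the square case's axes.

>>> carry_out --pt "0 0 0 0.1185 0" --pt "0 0 0 0.1185 0" --pt "0 0 0 0.1185 0" --pt "0 0 0 0.1185 0" --pt "0 0 0 0.1185 0" --pt "0 0 0 0.1185 0" --pt "0 0 0 0.1185 0" --pt "0 0 0 0.1185 0"

```text
clock: 3.03
position: [0.5525, 0.3012, 0.2502]
eef_rot: [-2.02, -2.406, -0.0]
contact_force: [0.4, 0.2, 0.1]
opening: 0.0001
gripper_force: 0.0
```

>>> carry_out --pt "0 0 0 0.1185 0" --pt "0 0 0 0 0" --pt "0 0 0 0 0"

```text
clock: 3.28
position: [0.5525, 0.301, 0.2502]
eef_rot: [-2.148, -2.292, -0.0]
contact_force: [-0.1, -0.0, 1.2]
opening: -0.0
gripper_force: 0.0
```

```bash
python3 - <<'E'
from h import *
from cell import robot
from scipy.spatial.transform import Rotation as R
p,d=robot.snapshot("top"); i=robot.camera_info("top"); w=cloud(d,i['mtx'],i['extrinsics'])
W=w[180:262,130:240].reshape(-1,3)
for z in np.arange(.06,.24,.02):
    Q=W[(W[:,2]>z)&(W[:,2]<z+.02)]
    if len(Q)>5: print(z.round(2),len(Q),rect(Q))
s=robot.read_state();M=R.from_rotvec(s['eef_rot']).as_matrix();print(s['clock'],s['position'],M.round(3))
print(M.T@(np.array([.4996,-.4222,.25])-s['position']))
E
```

```text
0.06 1721 (array([553.4, 264. ]), array([170.4, 141.7]), 10.6)
0.08 563 (array([554.3, 260.4]), array([168.4, 132.8]), 11.2)
3.3333 [0.55254333 0.30098125 0.25022785] [[-0.065  0.998  0.   ]
 [ 0.998  0.065  0.   ]
 [ 0.     0.    -1.   ]]
[-7.18178724e-01 -1.00067272e-01  1.61461628e-04]
```

>>> carry_out --pt "-0.0359 -0.005 0 0 0" --pt "-0.0359 -0.005 0 0 0" --pt "-0.0359 -0.005 0 0 0" --pt "-0.0359 -0.005 0 0 0" --pt "-0.0359 -0.005 0 0 0" --pt "-0.0359 -0.005 0 0 0" --pt "-0.0359 -0.005 0 0 0" --pt "-0.0359 -0.005 0 0 0"

```text
clock: 4.0
position: [0.5296, 0.01, 0.2505]
eef_rot: [2.148, 2.292, 0.001]
contact_force: [1.4, 0.6, 0.0]
opening: -0.0
gripper_force: 0.0
```

>>> carry_out --pt "-0.0359 -0.005 0 0 0" --pt "-0.0359 -0.005 0 0 0" --pt "-0.0359 -0.005 0 0 0" --pt "-0.0359 -0.005 0 0 0" --pt "-0.0359 -0.005 0 0 0" --pt "-0.0359 -0.005 0 0 0" --pt "-0.0359 -0.005 0 0 0" --pt "-0.0359 -0.005 0 0 0"

```text
clock: 4.67
position: [0.5071, -0.2793, 0.2505]
eef_rot: [2.148, 2.292, 0.0]
contact_force: [1.3, -0.1, 0.5]
opening: -0.0001
gripper_force: 0.0
```

>>> carry_out --pt "-0.0359 -0.005 0 0 0" --pt "-0.0359 -0.005 0 0 0" --pt "-0.0359 -0.005 0 0 0" --pt "-0.0359 -0.005 0 0 0" --pt "0 0 0 0 0"

```text
clock: 5.08
position: [0.4947, -0.4274, 0.2488]
eef_rot: [-2.153, -2.287, 0.002]
contact_force: [-0.4, -0.4, 0.4]
opening: 0.0003
gripper_force: 0.0
```

```bash
python3 - <<'E'
from h import *
from cell import robot
from scipy.spatial.transform import Rotation as R
p,d=robot.snapshot("top"); i=robot.camera_info("top"); w=cloud(d,i['mtx'],i['extrinsics'])
W=w[180:262,140:235].reshape(-1,3); Q=W[(W[:,2]>.068)&(W[:,2]<.3)]
A=np.c_[Q[:,:2],np.ones(len(Q))]; k=np.linalg.lstsq(A,Q[:,2],rcond=None)[0]; print("long lid plane slope",k,"max z",np.percentile(Q[:,2],[50,99]),rect(Q))
cv2.imwrite("pics/top2.png",p[:,:,::-1])
s=robot.read_state();M=R.from_rotvec(s['eef_rot']).as_matrix();print(s['clock'],s['position'])
print(M.T@(np.array([.4996,-.4222,.092])-s['position']))
p,d=robot.snapshot("scene"); cv2.imwrite("pics/scene2.png",p[:,:,::-1])
E
```

```text
long lid plane slope [ 0.00286614 -0.0065436   0.07856421] max z [0.07840698 0.08362274] (array([542.8, 318.8]), array([169.8, 253.5]), 11.1)
5.1333 [ 0.49535375 -0.42489304  0.24909795]
[0.00236765 0.00453811 0.15709503]
```

View pics/scene2.png

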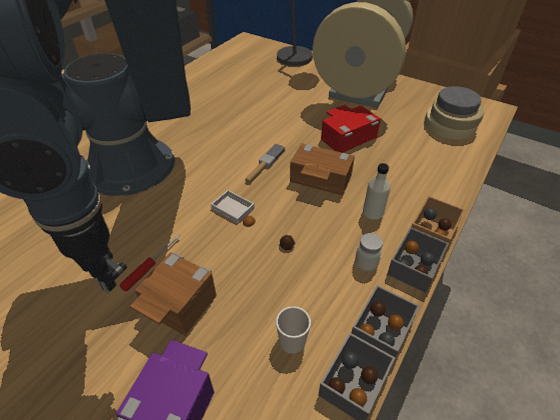

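The long case at (325,165) is shut, and its lid plane is flat at z=0.078. The tool is in front of the square case's tab at (150,295). I'll descend and then approach the tab edge.

>>> carry_out --pt "0 0.002 0.039 0 0" --pt "0 0.002 0.039 0 0" --pt "0 0 0.039 0 0" --pt "0 0 0.039 0 0" --pt "0.008 0 0 0 0" --pt "0.004 0 0 0 0" --pt "0 0 0 0 0"

```text
clock: 5.77
position: [0.5006, -0.4088, 0.0971]
eef_rot: [2.149, 2.289, 0.001]
contact_force: [0.8, 0.1, 0.9]
opening: 0.0006
gripper_force: 0.0
```

```bash
python3 - <<'E'
from h import *
from cell import robot
p,d=robot.snapshot("top"); i=robot.camera_info("top"); cv2.imwrite("pics/top3.png",cv2.resize(p[190:290,330:470][:,:,::-1],None,fx=5,fy=5,interpolation=cv2.INTER_CUBIC))
s=robot.read_state();P=s['position'];t=np.radians(3.5);print(s['clock'],P,"X",P[:2]@[-np.sin(t),np.cos(t)],"Y",P[:2]@[np.cos(t),np.sin(t)],s['contact_force'])
E
```

```text
5.8167 [ 0.50100024 -0.40980821  0.0977191 ] X -0.439629171705377 Y 0.47504757927275953 [ 0.44342289 -0.11989641  0.86766683]
```

View pics/top3.png

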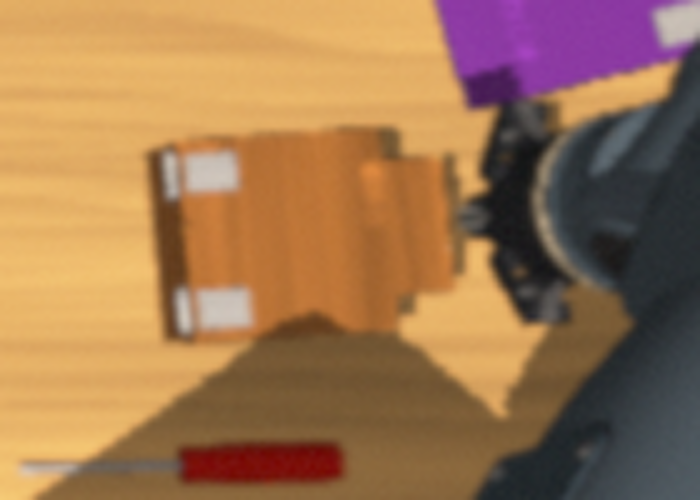

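The fingers at (470,215) in the crop are centred on the tab's edge at (455,220), with a gap of about 12 mm. I'll approach gently.

>>> carry_out --pt "0.004 0 0.004 0 0" --pt "0.003 0 0.002 0 0" --pt "0.002 0 0 0 0" --pt "0.001 0 0 0 0" --pt "0 0 0 0 0"

```text
clock: 6.23
position: [0.4991, -0.4002, 0.0888]
eef_rot: [2.153, 2.287, -0.001]
contact_force: [-0.1, -2.3, 2.0]
opening: -0.0001
gripper_force: 1.2
```

>>> carry_out --pt "0.001 0 0 0 0" --pt "0.001 0 0 0 0" --pt "0 0 0 0 0"

```text
clock: 6.48
position: [0.499, -0.3991, 0.0889]
eef_rot: [2.152, 2.285, -0.002]
contact_force: [1.7, -8.6, -1.6]
opening: 0.0002
gripper_force: 4.2
```

>>> carry_out --pt "0.001 0 0 0 0" --pt "0.001 0 0 0 0" --pt "0 0 0 0 0"

```text
clock: 6.73
position: [0.4989, -0.3972, 0.0889]
eef_rot: [2.152, 2.285, -0.002]
contact_force: [0.9, -8.8, -0.9]
opening: -0.0001
gripper_force: 4.4
```

>>> carry_out --pt "0.0003 0 -0.0077 0 0" --pt "0.0007 0 -0.0077 0 0" --pt "0.001 0 -0.0077 0 0" --pt "0.0014 0 -0.0076 0 0" --pt "0 0 0 0 0"

```text
clock: 7.15
position: [0.4988, -0.3932, 0.1206]
eef_rot: [2.152, 2.286, -0.0]
contact_force: [-0.7, -4.0, 0.0]
opening: 0.0
gripper_force: 2.2
```

```bash
cat > sq.py <<'E'
from h import *
from cell import robot
import sys
p,d=robot.snapshot("top"); i=robot.camera_info("top"); w=cloud(d,i['mtx'],i['extrinsics'])
W=w[200:272,345:432].reshape(-1,3); t=np.radians(3.5); ex=np.array([-np.sin(t),np.cos(t)]); ey=np.array([np.cos(t),np.sin(t)])
X=W[:,:2]@ex; Y=W[:,:2]@ey
for x in np.arange(-.42,-.19,.02):
    m=(X>x)&(X<x+.02)&(abs(Y-.473)<.055)&(W[:,2]>.05)
    if m.sum()>5: print(round(x+.01,3),np.median(W[m,2]).round(4),np.max(W[m,2]).round(3),end=' | ')
s=robot.read_state();P=s['position'];print('\n',s['clock'],P.round(4),"X",P[:2]@ex,"Y",P[:2]@ey,s['contact_force'].round(1))
q,_=robot.snapshot("scene"); cv2.imwrite(f"pics/{sys.argv[1]}.png",q[:,:,::-1])
E
python3 sq.py s4
```

```text
-0.41 0.1561 0.235 | -0.39 0.1222 0.273 | -0.37 0.1165 0.124 | -0.35 0.1125 0.119 | -0.33 0.1086 0.115 | -0.31 0.1043 0.111 | -0.29 0.1005 0.106 | -0.27 0.0962 0.106 | -0.25 0.0878 0.099 | 
 7.2 [ 0.4987 -0.3933  0.1198] X -0.42296462058485584 Y 0.47376999935966585 [ 0.4 -7.4  0.6]
```

The lid is following the fingertip and stands at about 0.20 rad. I'll continue along the arc.

>>> carry_out --pt "0.0017 0 -0.0075 0 0" --pt "0.0021 0 -0.0075 0 0" --pt "0.0025 0 -0.0073 0 0" --pt "0.0028 0 -0.0072 0 0" --pt "0.0032 0 -0.0071 0 0" --pt "0.0035 0 -0.0069 0 0" --pt "0.0039 0 -0.0067 0 0" --pt "0.0042 0 -0.0065 0 0"

```text
clock: 7.92
position: [0.497, -0.3691, 0.1759]
eef_rot: [2.153, 2.287, -0.001]
contact_force: [0.4, -5.3, 1.8]
opening: 0.0001
gripper_force: 2.7
```

```bash
python3 sq.py s5
```

```text
-0.39 0.2176 0.273 | -0.37 0.1742 0.333 | -0.35 0.1564 0.316 | -0.33 0.1433 0.154 | -0.31 0.1299 0.141 | -0.29 0.1159 0.129 | -0.27 0.103 0.115 | -0.25 0.0914 0.1 | 
 7.9667 [ 0.4973 -0.3685  0.1771] X -0.3982047074496016 Y 0.47383484040772467 [-0.6 -1.5  1.7]
```

>>> carry_out --pt "0.0055 0 -0.0075 0 0" --pt "0.0059 0 -0.0072 0 0" --pt "0.0063 0 -0.0068 0 0" --pt "0.0067 0 -0.0064 0 0" --pt "0.0071 0 -0.006 0 0" --pt "0.0075 0 -0.0056 0 0" --pt "0.0078 0 -0.0051 0 0" --pt "0.0081 0 -0.0046 0 0"

```text
clock: 8.68
position: [0.4935, -0.3129, 0.225]
eef_rot: [-2.153, -2.287, -0.0]
contact_force: [-0.4, -1.0, -0.1]
opening: 0.0001
gripper_force: 0.4
```

```bash
python3 sq.py s6
```

```text
-0.37 0.0848 0.09 | -0.35 0.3038 0.322 | -0.33 0.2697 0.437 | -0.31 0.2199 0.48 | -0.29 0.1689 0.54 | -0.27 0.1284 0.555 | -0.25 0.0978 0.629 | -0.23 0.6378 0.657 | 
 8.7333 [ 0.4937 -0.3118  0.226 ] X -0.34138684715202405 Y 0.4737533483566892 [1.6 0.7 1. ]
```

>>> carry_out --pt "0.0085 0 -0.004 0 0" --pt "0.009 0 -0.003 0 0" --pt "0.009 0 -0.003 0 0" --pt "0.009 0 -0.002 0 0" --pt "0.009 0 0 0 0" --pt "0.009 0 0 0 0" --pt "0.008 0 0 0 0" --pt "0.008 0 0 0 0"

```text
clock: 9.45
position: [0.4893, -0.2435, 0.2368]
eef_rot: [-2.153, -2.288, 0.0]
contact_force: [-0.8, 0.1, -0.2]
opening: 0.0001
gripper_force: 0.1
```

>>> carry_out --pt "0.007 0 0 0 0" --pt "0.007 0 0 0 0" --pt "0.006 0 0 0 0" --pt "0.006 0 0 0 0" --pt "0.006 0 0 0 0" --pt "0 0 0 0 0" --pt "0 0 0 0 0" --pt "0 0 0 0 0"

```text
clock: 10.12
position: [0.4876, -0.2127, 0.2369]
eef_rot: [2.153, 2.288, -0.0]
contact_force: [-0.3, -0.3, -0.1]
opening: 0.0008
gripper_force: 0.0
```

```bash
python3 sq.py s7
```

```text
-0.27 0.0847 0.091 | -0.25 0.1255 0.323 | -0.23 0.2774 0.443 | -0.21 0.5365 0.741 | -0.19 0.7314 0.742 | 
 10.1667 [ 0.4875 -0.2128  0.2369] X -0.24214514784362626 Y 0.473645260154985 [ 0.1 -0.6 -0.7]
```

View pics/s7.png

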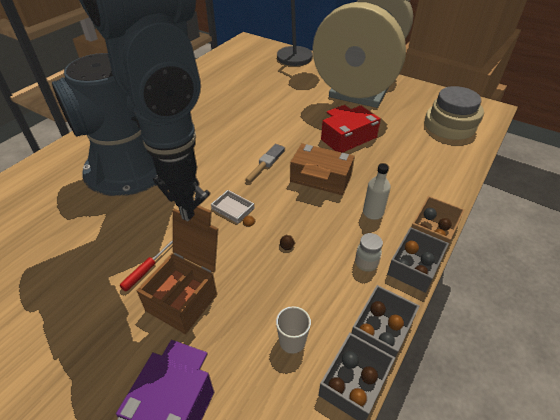

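The square lid at (195,237) stands up and leans back, with the fingers clear in front of it. I'll back off, rise and check the angle.

>>> carry_out --pt "-0.015 0 0 0 0" --pt "-0.03 0 -0.01 0 0" --pt "-0.035 0 -0.02 0 0" --pt "-0.035 0 -0.02 0 0" --pt "-0.035 0 -0.02 0 0" --pt "-0.035 0 0 0 0" --pt "-0.035 0 0 0 0" --pt "0 0 0 0 0"

```text
clock: 10.88
position: [0.4997, -0.4379, 0.304]
eef_rot: [-2.157, -2.282, 0.002]
contact_force: [-0.4, 1.6, -1.1]
opening: -0.0001
gripper_force: 0.0
```

>>> carry_out --pt "0 0 0 0 0" --pt "0 0 0 0 0" --pt "0 0 0 0 0" --pt "0 0 0 0 0" --pt "0 0 0 0 0" --pt "0 0 0 0 0" --pt "0 0 0 0 0" --pt "0 0 0 0 0"

```text
clock: 11.55
position: [0.5009, -0.4313, 0.3069]
eef_rot: [2.153, 2.288, -0.0]
contact_force: [-0.3, -0.7, 0.1]
opening: 0.0001
gripper_force: 0.0
```

```bash
python3 - <<'E'
from h import *
from cell import robot
t=np.radians(3.5); ex=np.array([-np.sin(t),np.cos(t)]); ey=np.array([np.cos(t),np.sin(t)])
for k in range(2):
    p,d=robot.snapshot("scene"); i=robot.camera_info("scene"); w=cloud(d,i['mtx'],i['extrinsics']); W=w.reshape(-1,3)
    X=W[:,:2]@ex; Y=W[:,:2]@ey
    m=(X>-.32)&(X<-.15)&(abs(Y-.473)<.035)&(W[:,2]>.12)&(W[:,2]<.225)
    f=np.polyfit(W[m,2],X[m],1); print(m.sum(),"theta",np.pi/2+np.arctan(f[0]),np.ptp(X[m]))
p,d=robot.snapshot("top"); i=robot.camera_info("top"); w=cloud(d,i['mtx'],i['extrinsics'])
Q=w[180:262,140:235].reshape(-1,3); Q=Q[(Q[:,2]>.068)&(Q[:,2]<.3)]; A=np.c_[Q[:,:2],np.ones(len(Q))]; print("long",np.linalg.lstsq(A,Q[:,2],rcond=None)[0],np.percentile(Q[:,2],99))
Q=w[200:275,345:432].reshape(-1,3);X=Q[:,:2]@ex;r=(Q[:,2]>.08)&(Q[:,2]<.09)&(X<-.27); print("sq rim",rect(Q[r]),"X front",np.percentile(X[r],1), "height",np.median(Q[r,2]))
print(robot.read_state()['clock'],robot.read_state()['contact_force'].round(1))
E
```

```text
1056 theta 1.8494581607678242 0.03588926802017556
1048 theta 1.8477048387140338 0.03364408760460605
long [ 0.00300244 -0.00590948  0.0782875 ] 0.08383135210957594
sq rim (array([ 514.4, -338.1]), array([161. , 196.2]), 3.2) X front -0.4585816405738174 height 0.08490649528766678
11.7 [-0.1 -0.8 -1. ]
```

The square lid rests at its stop at 1.85 rad, the long case is shut, and the robot is clear of everything. I'll hand the job in.

```bash
python3 -c "
from cell import robot
print(robot.sign_off())"
```

```text
the job is handed in; nothing more can be done
None
```

I handed the job in; the pass/fail result was not returned. The long case was pushed fully shut first, then the square lid was flipped open by pushing only, and it rests at its stop (1.85 rad). The tool could not tilt to get a fingertip under the tab, so I pressed the shut fingertips on its front edge and lifted by friction; by my estimate this slid the square case about 3 mm.

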